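Open the book and hold the hand scanner on its barcode label

TASK

Check out the book lying on the desk: open its front cover, which stands ajar, right over so that the barcode label on the first page is uncovered, then draw the pistol-shaped hand scanner up out of its charging cradle and turn it so that its window looks down at the label. Finish while holding it still in the gripper, resting on nothing, with the window about 10 cm from the label, aimed at the label's middle and within 40 degrees of straight down; do not put it down or let go. Leave the other things on the desk where they are.

Things in the scene. Friction and masses are not known exactly. Their poses are not given: they have to be found in the camera images.
- book: hardback in blue cloth, lying flat and loose on the desk, 0.9 kg, 218 (x) x 156 (y) x 34 mm. Origin at the centre of its underside; z up, y from the fore-edge to the spine (spine on the robot's left), x along the spine to the head of the page. Page block 210 x 148 mm, the first page 31 mm above the origin
- label (a point): centre of the white barcode label (34 mm along the book's x by 66 mm along its y, black bars) stuck flat on the first page, at (40, 0, 32) mm in the book's frame; hidden under the cover until that is opened; axes as the book's
- cover_hinge (a point): middle of the front cover's hinge line, at (0, 77, 32.5) mm in the book's frame; the line runs along the book's x
- cover_edge (a point): middle of the front cover's free edge (the edge away from the spine), on the cover, 155 mm from the hinge line; the cover is a board 218 mm long and 3 mm thick, 75 g
- front_cover (a joint): angle of the front cover in rad: 0 shut, 1.57 upright, 2.95 laid right over on the spine side (stop). Starts ajar at 0.5 to 0.9. The stiff binding (0.09 N m friction, no spring) leaves it where it is put; pushing its free edge up and over towards the spine takes 1 to 2 N
- cradle: black charging cradle fixed to the desk: foot 112 x 86 x 14 mm and an upright square well, outside 45 x 47 mm, rim 62 mm above the desk, inner floor 14 mm above the desk, so 48 mm deep. Origin at the desk under the middle of the well; the scanner in it looks along the cradle's -x
- scanner: cordless pistol-shaped scanner, grey and black, 0.17 kg, upright with its handle (30 x 32 mm) in the cradle's well, 1 mm play, free to be drawn straight up. Origin at the handle's lower end, z up the handle. Head across the top, centred 138 mm up, 38 mm deep, flat sides 44 mm apart (normals y); it points along -x drooping 25 degrees, 63 mm out to the window, 39 mm back. Top at 163 mm
- scanner_grip (a point): point at the centre of the scanner's head over the handle, near its centre of mass, at (-4, 0, 137) mm in the scanner's frame; the head is 44 mm wide here along the scanner's y and can be pinched across it from above. Axes as the scanner's
- window (a point): centre of the scanner's window at (-57, 0, 111) mm in the scanner's frame; its own x axis points out of the window along the line of sight, which is (-0.906, 0, -0.423) in the scanner's frame; its y axis is the scanner's -y
- slip_block: bystander: loose block of paper slips, 67 x 92 x 24 mm, origin under its centre
- date_stamp: bystander: loose date stamp with a brown turned handle, standing, 26 x 51 x 113 mm, origin under its centre
- reader_cards: bystander: loose block of blank cards, 56 x 87 x 18 mm, origin under its centre

How it is judged:
By the outcome, as a careful person would: the job done as asked, in the order asked, and still so for the second after the job is handed in, while the arm keeps its last pose, push and grip.
It also fails if it takes over 54 s, if anything falls off the work surface, if the arm or the gripper's body presses on something with over 40 N, if the wrist force passes 120 N, or if a joint passes its speed limit or range.

ROBOT

A 6-joint arm with a two-finger parallel gripper is mounted at the origin on a cart in front of the work surface, level with it; the furniture and walls round the work are solid. World frame = base frame: x ahead of the robot, y to its left, z up, the work surface at z = 0. Lengths are in mm, angles in rad, forces in N, time in s.
With the tool pointing down it reaches from about 250 to 775 mm from the base axis. Payload 8.9 kg.
Tool frame: the origin (TCP) lies at the very end of the fingers, on their centre line; the grasp point (between the pads) lies 19 mm behind it; z points along the fingers, y is the line along which they close (so a half turn about z gives the same grasp; the last joint's range is limited). The gripper opens to 85 mm and grips with 20 to 120 N. Pads are 22 mm wide; open, the fingers measure 114 mm over their backs; the gripper's body (76 mm by 85 mm) begins 54 mm behind the grasp point. The pads swing forward as they close: fully open they stand 13 mm farther back than shut.
Start: joints at [-1.362, 0.291, -0.153, 1.127, 0, 1.431], TCP at [178.937, -493.564, 231.305] pointing down, gripper open.
Joint ranges: [-2.52, 2.52], [-0.91, 1.74], [-1.3, 1.37], [-1.96, 2.02], [-1.52, 1.47], [-3.14, 3.14]. Speed limits (rad/s): [2.22, 2.22, 2.79, 3.14, 3.14, 3.14].

INTERFACE

Orientations are given as a rotation vector (axis times angle).
In Python, from cell import r gives the robot as it stands. The module is installed in compiled form; this text tells all that it offers.
- The arm moves only by the tool move_arm, never from a script. Its argument "steps" is a list of rows, each a list of 3 entries, a list of its own where there are three numbers: the opening, from -1 (shut) to 1 (fully open), then the shift along the tool's x, y, z in normalised numbers (1 is 50 cm), then the turn, a rotation vector about the tool's x, y, z in fractions of the full range, 1 being 180 degrees. A call has 1 to 10 rows; each row is the pose to reach, as a shift and turn from the pose commanded when the call began, along the tool's axes at that moment; what a row does not reach only later rows make up. A row lasts 1/12 s, in which the tool goes at most 41.7 mm and 7.16 degrees, less where a joint would pass 70% of its speed; a pose out of reach is approached as far as the arm can. Shift and turn numbers lie between -1 and 1, and a call with a number outside is refused. A call with a gripper value outside its range is refused whole. The fingers move at their own pace and stop on an object; "newtons" is the grip in N (left out, the last holds). Time passes only in rows, so rows that repeat a pose let the fingers close. It gives the time, the measured TCP pose, the force, the opening and the grip force at its end, in the units of the state.
- r.get_obs(): the state, without advancing time (a new reading comes with each control period).
- r.camera(name): name is "scene" or "top" or "wrist"; returns (picture, depth): 420x560x3 uint8, red, green, blue; 420x560 float32, mm along the optical axis (not along the pixel's ray), 0 where there is no reading.
- r.calibration(name): a dict with "vertical_fov" (degrees; the focal length in pixels is half the picture's height over the tangent of half this angle, whatever the lens; pixels are square), "cx", "cy" (the principal point, pixels), "camera_from_world" (4x4, takes a point from world to camera coordinates). Camera axes: x right, y down, z forward; pixel columns grow to the right and rows downward; lengths in mm; the calibration is good to about 2 mm. A picture is of the moment at which its call begins: read the wrist's pose just before it. calibration takes no time and is no camera call; for the wrist camera it gives the pose at the moment of the call.
- r.hand_in(): hands the job in; it is judged then, once.
The state is a dict: "t": time; "joint_pos": joint angles; "dq": joint speeds; "effort": joint torques, N m; "ee_pos": TCP position; "orientation": TCP orientation; "wrist_force": force on the tool from outside, world axes, zero at the start; "wrist_torque": the same for the moment, N m; "opening": finger opening in mm; "gripper_force": force on a finger pad.
Only numpy, scipy, OpenCV 4.12 (cv2) and the standard library are available. Lean on these libraries where they do the work, as an engineer would, in place of code of your own. Each camera call takes 0.05 s, during which the arm holds its last target. There are 200 camera calls.

## Working session

There is one attempt and no reset: what is moved stays moved. The work goes in short steps, Python scripts to look and compute and a tool call to move; the robot and the scene stay as the last step left them, time stands still between calls to the robot, and variables do not carry over. Pictures are saved under pics/ and viewed, at most 10 in all, crops included, and the job is handed in when it is done.

Besides the shell and the picture viewer there is one more tool, called by a JSON object that holds its "method" and its "body", one argument or row to a line. move_arm: Moves the arm, as the interface text tells. Its arguments: {"type":"object","properties":{"steps":{"type":"array"},"newtons":{"type":"number"}},"required":["steps"]}

```bash
mkdir -p pics
cat > h.py <<'E'
import numpy as np, cv2
from scipy.spatial.transform import Rotation as R
from cell import r
def snap(n,f):
    c=r.calibration(n); p,d=r.camera(n); cv2.imwrite(f'pics/{f}.png',p[:,:,::-1]); np.savez(f'pics/{f}.npz',p=p,d=d,T=c['camera_from_world'],k=np.array([210/np.tan(np.radians(c['vertical_fov']/2)),c['cx'],c['cy']]))
def ld(f): return np.load(f'pics/{f}.npz')
def pts(f):
    z=ld(f); d=z['d']; F,cx,cy=z['k']; v,u=np.indices(d.shape)
    P=np.stack([(u-cx)/F*d,(v-cy)/F*d,d,np.ones_like(d)],-1)@np.linalg.inv(z['T']).T
    P=P[...,:3]; P[d==0]=np.nan; return P
E
python3 - <<'E'
from h import *
snap('scene','s0'); snap('top','t0'); 
o=r.get_obs(); print(o)
for n in('scene','top','wrist'): c=r.calibration(n); print(n,c['vertical_fov'],np.round(np.linalg.inv(c['camera_from_world']),2).tolist())
a=cv2.imread('pics/s0.png');b=cv2.imread('pics/t0.png')
E
```

```text
{'t': 0.1, 'joint_pos': array([-1.36229644e+00,  2.91234424e-01, -1.54035875e-01,  1.12670711e+00,
       -1.96578448e-05,  1.43149512e+00]), 'dq': array([ 0.00135331, -0.00206343,  0.00138281,  0.00108549,  0.00021853,
        0.00062362]), 'effort': array([ 1.63175999e-03, -5.37980282e+01,  3.31917465e+01,  9.33015312e-03,
       -1.37589421e-05,  4.09193660e-06]), 'ee_pos': array([ 178.85186004, -493.18089812,  230.78988081]), 'orientation': array([-3.09304726e+00, -5.43371138e-01,  9.50017305e-05]), 'wrist_force': array([-0.6110962 , -0.11554625,  0.46835382]), 'wrist_torque': array([-0.00274754, -0.02315577,  0.009419  ]), 'gripper_force': 0.0, 'opening': 85.56610741595962}
scene 53.87322975103493 [[-0.89, -0.24, 0.39, 45.92], [-0.45, 0.43, -0.78, 806.29], [0.02, -0.87, -0.49, 701.65], [0.0, 0.0, 0.0, 1.0]]
top 57.12819425107697 [[0.01, -1.0, 0.07, 448.42], [-1.0, -0.01, 0.01, -147.13], [-0.01, -0.07, -1.0, 1007.25], [0.0, 0.0, 0.0, 1.0]]
wrist 68.50973343876394 [[0.34, -0.89, -0.31, 257.94], [-0.94, -0.32, -0.11, -465.63], [-0.0, 0.33, -0.94, 373.47], [0.0, 0.0, 0.0, 1.0]]
```

View pics/s0.png

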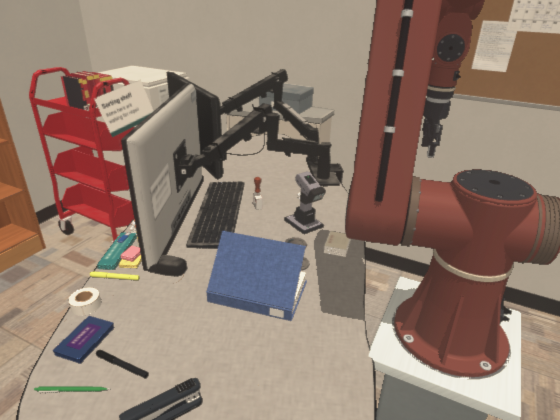

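View pics/t0.png

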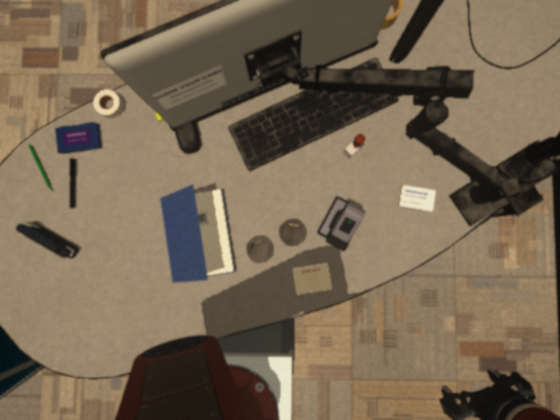

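The scene view shows the blue book with its cover ajar (about 255,275), the scanner in its cradle (308,200), the stamp (258,193) and the monitor behind. In the top view the cover spans columns 163–207 and rows 187–282, the scanner is at (342,222), the stamp at (356,145), and the blocks at (417,198) and (312,278).

Run:
```python
from h import *
P=pts('t0')
np.set_printoptions(suppress=True,precision=0,linewidth=200)
for u,v in [(165,200),(172,278),(190,190),(204,278),(203,200),(185,235),(205,240),(215,240),(225,210),(228,265),(220,190),(340,210),(350,212),(358,205),(345,240),(325,230),(337,200),(350,250),(362,212),(260,248),(292,232),(312,278),(417,198),(356,148),(360,140),(200,120),(240,60),(330,80),(427,110),(430,85),(470,155),(190,140),(300,120)]:
    print((u,v),P[v,u])
a=cv2.imread('pics/t0.png')[130:300,150:450]; b=cv2.resize(a,None,fx=2.66,fy=2.66,interpolation=cv2.INTER_CUBIC); cv2.imwrite('pics/tc.png',b)
```

```text
(165, 200) [543. 162.  50.]
(172, 278) [348. 143.  35.]
(190, 190) [558.  78. 136.]
(204, 278) [360.  41. 136.]
(203, 200) [546.  72.  27.]
(185, 235) [456.  97.  97.]
(205, 240) [444.  63.  31.]
(215, 240) [444.  38.  31.]
(225, 210) [523.  19.   4.]
(228, 265) [382.   3.  32.]
(220, 190) [572.  29.  28.]
(340, 210) [ 525. -280.   12.]
(350, 212) [ 508. -280.  178.]
(358, 205) [ 540. -329.    2.]
(345, 240) [ 448. -273.  152.]
(325, 230) [ 473. -242.   13.]
(337, 200) [ 551. -272.   14.]
(350, 250) [ 422. -308.    1.]
(362, 212) [ 509. -306.  173.]
(260, 248) [425. -74.   2.]
(292, 232) [ 467. -157.    4.]
(312, 278) [ 352. -208.   24.]
(417, 198) [ 558. -477.   17.]
(356, 148) [ 681. -317.   39.]
(360, 140) [ 683. -313.  114.]
(200, 120) [757.  87.  18.]
(240, 60) [816. -44. 238.]
(330, 80) [ 767. -228.  254.]
(427, 110) [ 691. -402.  304.]
(430, 85) [ 740. -410.  299.]
(470, 155) [ 632. -534.  190.]
(190, 140) [700. 108.  34.]
(300, 120) [nan nan nan]
```

View pics/tc.png

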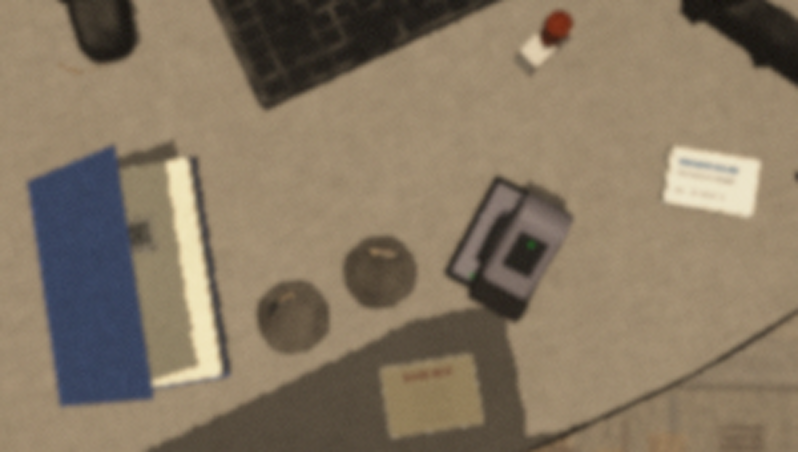

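Run:
```python
from h import *
np.set_printoptions(suppress=True,precision=3,linewidth=200)
for f in('t0','s0'):
    P=pts(f); p=ld(f)['p'].astype(int)
    x,y,z=P[...,0],P[...,1],P[...,2]
    box=(x>300)&(x<620)&(y>-40)&(y<220)&(z>25)&(z<200)
    blue=box&(p[...,2]>p[...,0]+25)&(z>45)
    Q=P[blue]; c=np.median(Q,0)
    for _ in range(5):
        n=np.linalg.svd(Q-Q.mean(0),full_matrices=False)[2][2]; e=abs((Q-Q.mean(0))@n); Q=Q[e<max(3,2*np.median(e))]
    n*=np.sign(n[2]); h=np.cross(n,[0,0,1]);h/=np.linalg.norm(h);h*=np.sign(h[0]); s=np.cross(n,h)
    A=np.c_[Q@h,Q@s].astype(np.float32)
    print(f,'cover n',n,'tilt',np.arccos(n[2]),'hinge yaw',np.arctan2(h[1],h[0]),len(Q),'res',e.mean())
    rc=cv2.minAreaRect(A); print(' rect',rc); lo,hi=np.percentile(A,[1,99],axis=0)
    for a in(lo[0],hi[0]):
        for b in(lo[1],hi[1]): print('  corner',a*h+b*s+n*(Q.mean(0)@n))
    sc=(x>380)&(x<600)&(y<-200)&(y>-360)&(z>110)&(z<200)
    Q=P[sc]; print(' scanner',len(Q),Q.min(0),Q.max(0)); rc=cv2.minAreaRect(Q[:,:2].astype(np.float32)); print(rc)
    if f=='t0':
        # cradle foot
        ft=(x>380)&(x<600)&(y<-190)&(y>-370)&(z>9)&(z<20); print('foot',cv2.minAreaRect(P[ft][:,:2].astype(np.float32)))
        pg=box&(z<40)&(p[...,0]>p[...,2]+5); print('page',pg.sum(),cv2.boxPoints(cv2.minAreaRect(P[pg][:,:2].astype(np.float32))),np.median(z[pg]))
```

```text
t0 cover n [-0.127  0.701  0.702] tilt 0.7926736067725885 hinge yaw 0.17871910275560268 2631 res 0.6414451834614106
 rect ((466.1373291015625, -55.37019348144531), (211.8314666748047, 141.14422607421875), 0.274350643157959)
  corner [361.854  35.936 141.48 ]
  corner [345.152 128.397  46.145]
  corner [564.888  72.613 141.48 ]
  corner [548.185 165.074  46.145]
 scanner 997 [ 423.687 -313.791  115.027] [ 529.022 -231.343  181.216]
((477.7886962890625, -272.6784973144531), (49.63525390625, 100.3003921508789), 63.89997100830078)
foot ((463.3517150878906, -252.05804443359375), (71.58129119873047, 202.6847686767578), 56.821983337402344)
page 2180 [[337.343 143.118]
 [364.433  -9.997]
 [576.617  27.542]
 [549.528 180.658]] 30.669296843204904
s0 cover n [-0.126  0.7    0.703] tilt 0.7916920492993553 hinge yaw 0.17853691762356164 4392 res 1.1779089244140621
 rect ((464.9026184082031, -53.85649871826172), (217.136962890625, 140.7509765625), 0.022471308708190918)
  corner [359.017  34.002 142.283]
  corner [342.135 127.553  46.017]
  corner [566.221  71.394 142.283]
  corner [549.339 164.944  46.017]
 scanner 583 [ 422.901 -305.053  110.349] [ 530.633 -230.261  180.645]
((477.2762145996094, -271.5872497558594), (52.126041412353516, 106.08706665039062), 64.62005615234375)
```

```bash
cat >> h.py <<'E'
yaw=.1787; xb=np.array([np.cos(yaw),np.sin(yaw),0]); yb=np.array([-xb[1],xb[0],0]); B=np.array([457.2,84.8,0])
lab=B+40*xb+[0,0,32]
def book(x,y,z): return B+x*xb+y*yb+np.array([0,0,z])
def down(a): # tool down, tool x at world yaw a
    x=np.array([np.cos(a),np.sin(a),0]); z=np.array([0,0,-1.]); return R.from_matrix(np.c_[x,np.cross(z,x),z])
def go(p,Rt=None):
    o=r.get_obs(); R0=R.from_rotvec(o['orientation']); Rt=Rt or R0
    print('shift cm',np.round(R0.inv().apply(np.array(p)-o['ee_pos'])/10,2).tolist(),'turn',np.round(np.degrees((R0.inv()*Rt).as_rotvec()),1).tolist())
E
python3 - <<'E'
from h import *
print(lab, book(0,-32-45,0))
go([*book(0,-32-45,0)[:2],225],down(yaw+np.pi/2))
E
```

```text
[496.56302399  91.91001703  32.        ] [470.88678278   9.02617881   0.        ]
shift cm [44.57, -37.26, 0.63] turn [-0.0, -0.1, -80.3]
```

The manual's scale: shifts go in shares of 50 cm and turns go in shares of 180 degrees. Converting my numbers, 44.6 cm / 50 = 0.892, -37.3 cm / 50 = -0.746, -80.3 degrees / 180 = -0.4461.

{"method": "move_arm", "body": {
  "steps": [
    [-1, [0.892, -0.746, 0.012], [0, 0, -0.4461]],
    [-1, [0.892, -0.746, 0.012], [0, 0, -0.4461]],
    [-1, [0.892, -0.746, 0.012], [0, 0, -0.4461]],
    [-1, [0.892, -0.746, 0.012], [0, 0, -0.4461]],
    [-1, [0.892, -0.746, 0.012], [0, 0, -0.4461]],
    [-1, [0.892, -0.746, 0.012], [0, 0, -0.4461]],
    [-1, [0.892, -0.746, 0.012], [0, 0, -0.4461]],
    [-1, [0.892, -0.746, 0.012], [0, 0, -0.4461]],
    [-1, [0.892, -0.746, 0.012], [0, 0, -0.4461]],
    [-1, [0.892, -0.746, 0.012], [0, 0, -0.4461]]
  ]
}}

```text
t: 0.93
ee_pos: [388.7, -131.3, 227.0]
orientation: [2.184, 2.258, 0.0]
wrist_force: [1.5, -0.5, 0.3]
opening: -0.4
gripper_force: 0.0
```

Run:
```python
from h import *
go([*book(0,-32-45,0)[:2],225],down(yaw+np.pi/2)); o=r.get_obs(); print(o['t'],o['ee_pos'],o['joint_pos'])
```

```text
shift cm [13.76, 8.67, 0.2] turn [0.0, 0.0, -8.4]
0.9333 [ 388.72371376 -131.32047702  227.01714553] [-5.04382921e-01  7.46230905e-02 -4.35063081e-01  1.06092207e+00
 -3.10333167e-05  1.03346358e+00]
```

Scaled: 12 cm / 50 = 0.24, 7.5 cm / 50 = 0.15, -7 degrees / 180 = -0.0389.

{"method": "move_arm", "body": {
  "steps": [
    [-1, [0.24, 0.15, 0], [0, 0, -0.0389]],
    [-1, [0.24, 0.15, 0], [0, 0, -0.0389]],
    [-1, [0.24, 0.15, 0], [0, 0, -0.0389]],
    [-1, [0.24, 0.15, 0], [0, 0, -0.0389]],
    [-1, [0.24, 0.15, 0], [0, 0, -0.0389]],
    [-1, [0.24, 0.15, 0], [0, 0, -0.0389]]
  ]
}}

```text
t: 1.43
ee_pos: [459.9, -10.5, 226.6]
orientation: [-2.046, -2.383, 0.001]
wrist_force: [-0.5, -0.9, -0.4]
opening: -0.0
gripper_force: 0.0
```

Run:
```python
from h import *
go([*book(0,-32-45,0)[:2],115],down(yaw+np.pi/2)); o=r.get_obs(); print(o['t'],o['ee_pos'],o['joint_pos'])
```

```text
shift cm [1.76, 1.39, 11.16] turn [-0.1, -0.0, -1.5]
1.4333 [459.90436155 -10.5143684  226.58346857] [-1.81831092e-01  1.71416685e-01 -3.22947243e-01  1.07747325e+00
 -2.35080595e-04  1.23727035e+00]
```

Scaled: 11.1 cm / 50 = 0.222, 8 cm / 50 = 0.16, -1.5 degrees / 180 = -0.0083.

{"method": "move_arm", "body": {
  "steps": [
    [-1, [0.02, 0.02, 0.08], [0, 0, -0.0083]],
    [-1, [0.02, 0.02, 0.16], [0, 0, -0.0083]],
    [-1, [0.02, 0.02, 0.222], [0, 0, -0.0083]],
    [-1, [0.02, 0.02, 0.222], [0, 0, -0.0083]],
    [-1, [0.02, 0.02, 0.222], [0, 0, -0.0083]]
  ]
}}

```text
t: 1.85
ee_pos: [466.9, -0.7, 115.6]
orientation: [-2.018, -2.404, 0.003]
wrist_force: [-0.7, 0.1, 1.3]
opening: -0.0
gripper_force: 0.0
```

Run:
```python
from h import *
go(book(0,-32-45,115),down(yaw+np.pi/2)); o=r.get_obs(); print(o['t'],o['ee_pos'],o['wrist_force'])
```

```text
shift cm [0.89, 0.56, 0.06] turn [-0.2, -0.1, -0.3]
1.85 [466.87935332  -0.7441708  115.58888451] [-0.682177    0.13774961  1.34917758]
```

Scaled: 15.2 cm / 50 = 0.304, 13.2 cm / 50 = 0.264.

{"method": "move_arm", "body": {
  "steps": [
    [-1, [0.05, 0.01, 0], [0, 0, 0]],
    [-1, [0.084, 0.01, 0], [0, 0, 0]],
    [-1, [0.12, 0.01, -0.01], [0, 0, 0]],
    [-1, [0.156, 0.01, -0.026], [0, 0, 0]],
    [-1, [0.192, 0.01, -0.046], [0, 0, 0]],
    [-1, [0.228, 0.01, -0.056], [0, 0, 0]],
    [-1, [0.264, 0.01, -0.06], [0, 0, 0]],
    [-1, [0.304, 0.01, -0.06], [0, 0, 0]],
    [-1, [0.304, 0.01, -0.06], [0, 0, 0]]
  ]
}}

```text
t: 2.6
ee_pos: [448.0, 152.5, 149.1]
orientation: [2.016, 2.407, 0.006]
wrist_force: [-0.8, -0.4, 1.0]
opening: 0.1
gripper_force: 0.0
```

Run:
```python
from h import *
snap('top','t1'); snap('scene','s1')
for y,z in[(92,144),(124,131),(151,110),(170,81),(180,54)]: go(book(0,y,z),down(yaw+np.pi/2))
a=np.hstack([cv2.imread('pics/s1.png')[150:400,100:450],cv2.imread('pics/t1.png')[150:400,100:450]]); cv2.imwrite('pics/c1.png',a)
```

```text
shift cm [2.57, -0.28, 0.42] turn [0.2, 0.0, -0.1]
shift cm [5.77, -0.29, 1.72] turn [0.2, 0.0, -0.1]
shift cm [8.47, -0.3, 3.81] turn [0.2, 0.0, -0.1]
shift cm [10.37, -0.32, 6.71] turn [0.2, 0.0, -0.1]
shift cm [11.37, -0.33, 9.41] turn [0.2, 0.0, -0.1]
```

View pics/c1.png

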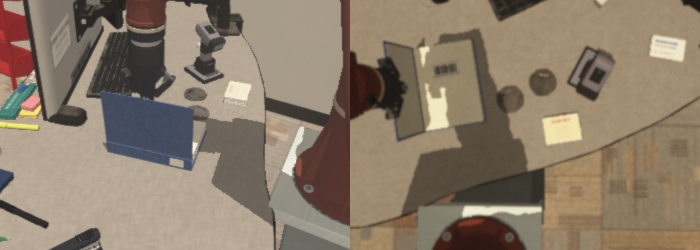

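The cover now stands upright, with the gripper against its inner face and the label uncovered at about (445,70) in the crop. I'll push it on over.

Scaled: 11.4 cm / 50 = 0.228, 11 cm / 50 = 0.22.

{"method": "move_arm", "body": {
  "steps": [
    [-1, [0.052, 0, 0.008], [0, 0, 0]],
    [-1, [0.084, 0, 0.02], [0, 0, 0]],
    [-1, [0.116, 0, 0.034], [0, 0, 0]],
    [-1, [0.144, 0, 0.054], [0, 0, 0]],
    [-1, [0.17, 0, 0.076], [0, 0, 0]],
    [-1, [0.19, 0, 0.104], [0, 0, 0]],
    [-1, [0.208, 0, 0.134], [0, 0, 0]],
    [-1, [0.22, 0, 0.162], [0, 0, 0]],
    [-1, [0.228, 0, 0.186], [0, 0, 0]],
    [-1, [0.228, 0, 0.186], [0, 0, 0]]
  ]
}}

```text
t: 3.53
ee_pos: [427.4, 262.2, 52.5]
orientation: [2.019, 2.407, -0.001]
wrist_force: [0.7, -2.6, 5.0]
opening: -0.0
gripper_force: 2.5
```

Run:
```python
from h import *
o=r.get_obs(); print(o['wrist_force'], o['ee_pos'],(o['ee_pos']-B)@yb)
```

```text
[ 0.68295318 -2.64666507  4.97077514] [427.40100465 262.15096242  52.51561887] 179.8235388283424
```

Scaled: -22 cm / 50 = -0.44, -20 cm / 50 = -0.4.

{"method": "move_arm", "body": {
  "steps": [
    [-1, [0, 0, -0.08], [0, 0, 0]],
    [-1, [0, 0, -0.16], [0, 0, 0]],
    [-1, [0, 0, -0.24], [0, 0, 0]],
    [-1, [0, 0, -0.32], [0, 0, 0]],
    [-1, [0, 0, -0.4], [0, 0, 0]],
    [-1, [0, 0, -0.44], [0, 0, 0]],
    [-1, [0, 0, -0.44], [0, 0, 0]],
    [-1, [0, 0, -0.44], [0, 0, 0]]
  ]
}}

```text
t: 4.2
ee_pos: [428.1, 262.1, 275.5]
orientation: [2.018, 2.405, 0.005]
wrist_force: [-0.4, -0.1, -0.8]
opening: -0.2
gripper_force: 0.0
```

Run:
```python
from h import *
a=-.45; xs=np.array([np.cos(a),np.sin(a),0])
o=r.get_obs(); print(o['ee_pos'],o['joint_pos'])
go(np.array([488,-277,275])-4*xs,down(a+np.pi))
```

```text
[428.14160718 262.0948206  275.54987868] [ 4.03761205e-01  2.22192190e-01 -1.28410785e-01  1.21618013e+00
 -2.73144830e-04  1.80039021e+00]
shift cm [-53.9, -3.77, 0.01] turn [0.2, 0.1, -54.2]
```

Scaled: -39 cm / 50 = -0.78, -2.7 cm / 50 = -0.054, -54.2 degrees / 180 = -0.3011.

{"method": "move_arm", "body": {
  "steps": [
    [1, [-0.06, -0.004, 0], [0, 0, -0.0278]],
    [1, [-0.14, -0.01, 0], [0, 0, -0.0611]],
    [1, [-0.22, -0.016, 0], [0, 0, -0.0944]],
    [1, [-0.3, -0.02, 0], [0, 0, -0.1278]],
    [1, [-0.38, -0.026, 0], [0, 0, -0.1611]],
    [1, [-0.46, -0.032, 0], [0, 0, -0.1944]],
    [1, [-0.54, -0.038, 0], [0, 0, -0.2278]],
    [1, [-0.62, -0.044, 0], [0, 0, -0.2611]],
    [1, [-0.7, -0.05, 0], [0, 0, -0.2944]],
    [1, [-0.78, -0.054, 0], [0, 0, -0.3011]]
  ]
}}

```text
t: 5.03
ee_pos: [464.8, -107.0, 272.6]
orientation: [-0.691, -3.063, -0.001]
wrist_force: [0.7, -0.2, -0.2]
opening: 85.4
gripper_force: 0.0
```

Run:
```python
from h import *
a=-.45; xs=np.array([np.cos(a),np.sin(a),0])
o=r.get_obs(); print(o['ee_pos'],o['joint_pos'])
go(np.array([488,-277,275])-4*xs,down(a+np.pi))
```

```text
[ 464.79202523 -107.03239661  272.59525627] [-3.79883489e-01  1.79487804e-01 -1.90219729e-01  1.20268417e+00
  1.50488293e-04  6.36278321e-02]
shift cm [-8.99, -14.35, -0.26] turn [0.0, -0.1, 0.4]
```

Scaled: -12.7 cm / 50 = -0.254, -7.9 cm / 50 = -0.158.

{"method": "move_arm", "body": {
  "steps": [
    [1, [-0.04, -0.064, 0], [0, 0, 0]],
    [1, [-0.08, -0.128, 0], [0, 0, 0]],
    [1, [-0.12, -0.192, 0], [0, 0, 0]],
    [1, [-0.158, -0.254, 0], [0, 0, 0]],
    [1, [-0.158, -0.254, 0], [0, 0, 0]],
    [1, [-0.158, -0.254, 0], [0, 0, 0]],
    [1, [-0.158, -0.254, 0], [0, 0, 0]]
  ]
}}

```text
t: 5.62
ee_pos: [481.1, -253.9, 272.3]
orientation: [-0.702, -3.06, -0.002]
wrist_force: [-0.2, -0.9, -0.2]
opening: 85.4
gripper_force: 0.0
```

Run:
```python
from h import *
np.set_printoptions(suppress=True,precision=3,linewidth=200)
o=r.get_obs(); print(o['ee_pos'],R.from_rotvec(o['orientation']).as_matrix()[:,0])
snap('wrist','w2'); snap('top','t2'); snap('scene','s2')
for f in('w2','t0','s0'):
    P=pts(f); x,y,z=P[...,0],P[...,1],P[...,2]
    m=(x>400)&(x<560)&(y<-210)&(y>-340)&(z>105)&(z<185)
    Q=P[m]; print(f,len(Q),Q[:,2].max(),cv2.minAreaRect(Q[:,:2].astype(np.float32)))
a=cv2.imread('pics/w2.png'); b=cv2.imread('pics/t2.png'); cv2.imwrite('pics/c2.png',np.vstack([np.hstack([a[:, 80:480],b[100:520,100:500] if 0 else cv2.resize(b[150:300,120:330],(400,286))[:286] if 0 else cv2.copyMakeBorder(cv2.resize(b[150:300,120:330],(400,286)),0,134,0,0,cv2.BORDER_CONSTANT)])]))
```

```text
[ 481.065 -253.904  272.298] [-0.9    0.436  0.002]
w2 5892 180.4768606727437 ((476.7189025878906, -273.6496276855469), (49.55260467529297, 100.25457763671875), 64.56219482421875)
t0 997 181.21578157426814 ((477.7886962890625, -272.6784973144531), (49.63525390625, 100.3003921508789), 63.89997100830078)
s0 593 180.64518425927304 ((477.2762145996094, -271.5872497558594), (52.126041412353516, 106.08706665039062), 64.62005615234375)
```

View pics/c2.png

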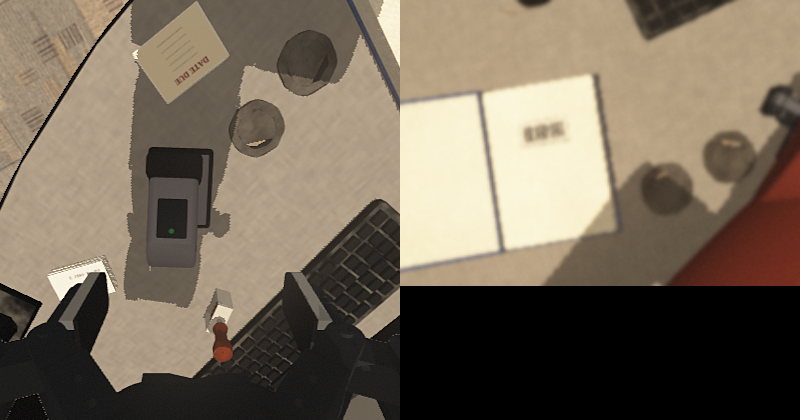

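The book lies fully open, with the label at about (195,219) in the top picture. The scanner head is at about (180,205) in the wrist crop, and the stamp and blocks haven't been disturbed. Next I'll refine the scanner's centre line and the label position.

Run:
```python
from h import *
np.set_printoptions(suppress=True,precision=1,linewidth=200)
P=pts('w2'); x,y,z=P[...,0],P[...,1],P[...,2]
m=(x>400)&(x<560)&(y<-210)&(y>-340)&(z>105)&(z<185); Q=P[m]
for a in(-.43,-.444,-.46):
    xs=np.array([np.cos(a),np.sin(a)]); ys=np.array([-xs[1],xs[0]]); X=Q[:,:2]@xs; Y=Q[:,:2]@ys
    print(a,[ (b,np.percentile(Y[(X>b)&(X<b+15)],[1,99]),np.median(Q[(X>b)&(X<b+15),2])) for b in np.arange(X.min(),X.max()-10,15)],'X',np.percentile(X,[.5,99.5]))
P=pts('t2'); p=ld('t2')['p']; print('label',P[218,195])
g=p[205:235,180:212].sum(2); 
D=np.argwhere(g<np.percentile(g,12))+[205,180]; print(D.mean(0),D.min(0),D.max(0), P[D[:,0],D[:,1]].mean(0), lab)
# page/cover corners
x,y,z=P[...,0],P[...,1],P[...,2]
pg=(x>300)&(x<620)&(y>-40)&(y<200)&(z>24)&(z<37); print('page',cv2.boxPoints(cv2.minAreaRect(P[pg][:,:2].astype(np.float32))).tolist())
for yy in (120,200,220): print(P[min(419,230),[100,130,150]])
```

```text
-0.43 [(np.float64(497.0439140360441), array([-73.6, -24.8]), np.float64(148.80138693359612)), (np.float64(512.043914036044), array([-72.6, -25.8]), np.float64(153.23119768828317)), (np.float64(527.043914036044), array([-71.7, -28.7]), np.float64(159.79427480355042)), (np.float64(542.0439140360439), array([-72.7, -30.1]), np.float64(167.6746528741051)), (np.float64(557.0439140360438), array([-73.5, -31.1]), np.float64(174.58109551095308)), (np.float64(572.0439140360438), array([-73.7, -32.2]), np.float64(178.42638671415153)), (np.float64(587.0439140360438), array([-74. , -32.7]), np.float64(175.69344384189904))] X [498.1 594.4]
-0.444 [(np.float64(497.91720491775254), array([-66.5, -17.6]), np.float64(148.86252651711106)), (np.float64(512.9172049177525), array([-65.4, -18.5]), np.float64(153.30716625091645)), (np.float64(527.9172049177525), array([-64.3, -21.3]), np.float64(160.13121966560576)), (np.float64(542.9172049177525), array([-65. , -22.4]), np.float64(167.76823405826937)), (np.float64(557.9172049177525), array([-65.6, -23.3]), np.float64(174.62535207330623)), (np.float64(572
[... 486 characters left out ...]
[-56.2, -13.5]), np.float64(167.90697219985864)), (np.float64(558.7957443581057), array([-56.7, -14.3]), np.float64(174.69630735293825)), (np.float64(573.7957443581057), array([-56.2, -14.2]), np.float64(178.43436909415053))] X [499.4 595.8]
label [499.6  90.2  30.5]
[218.8 194.6] [215 185] [223 205] [nan nan nan] [496.6  91.9  32. ]
page [[331.39984130859375, 167.69773864746094], [362.79547119140625, -10.473094940185547], [577.1586303710938, 27.300003051757812], [545.7630004882812, 205.47084045410156]]
[[466.  315.7  62.6]
 [467.  246.9  49.9]
 [467.8 201.8  36.3]]
[[466.  315.7  62.6]
 [467.  246.9  49.9]
 [467.8 201.8  36.3]]
[[466.  315.7  62.6]
 [467.  246.9  49.9]
 [467.8 201.8  36.3]]
```

Run:
```python
from h import *
a=-.444
go([486.5,-279.7,130],down(a+np.pi)); go([486.5,-279.7,215],down(a+np.pi)); print(r.get_obs()['joint_pos'])
```

```text
shift cm [-1.6, -2.21, 14.3] turn [0.0, -0.0, -0.3]
shift cm [-1.59, -2.21, 5.8] turn [0.0, -0.0, -0.3]
[-6.17893118e-01  3.09312699e-01 -1.74304271e-02  1.24459141e+00
  6.05497383e-05 -1.69449688e-01]
```

Scaled: 5 cm / 50 = 0.1, -2.2 cm / 50 = -0.044.

{"method": "move_arm", "body": {
  "steps": [
    [1, [-0.016, -0.022, 0.04], [0, 0, 0]],
    [1, [-0.032, -0.044, 0.08], [0, 0, 0]],
    [1, [-0.032, -0.044, 0.1], [0, 0, 0]],
    [1, [-0.032, -0.044, 0.1], [0, 0, 0]],
    [1, [-0.032, -0.044, 0.1], [0, 0, 0]]
  ]
}}

```text
t: 6.18
ee_pos: [486.6, -279.5, 223.1]
orientation: [-0.699, -3.062, -0.001]
wrist_force: [0.3, -0.9, -0.0]
opening: 85.3
gripper_force: 0.0
```

Run:
```python
from h import *
a=-.444
go([486.5,-279.7,130],down(a+np.pi)); print(r.get_obs()['ee_pos'])
```

```text
shift cm [-0.0, -0.02, 9.31] turn [0.0, -0.1, -0.3]
[ 486.64533416 -279.54816547  223.1081904 ]
```

Scaled: 9.3 cm / 50 = 0.186, 8 cm / 50 = 0.16.

{"method": "move_arm", "body": {
  "steps": [
    [1, [0, 0, 0.06], [0, 0, 0]],
    [1, [0, 0, 0.12], [0, 0, 0]],
    [1, [0, 0, 0.16], [0, 0, 0]],
    [1, [0, 0, 0.186], [0, 0, 0]],
    [1, [0, 0, 0.186], [0, 0, 0]],
    [1, [0, 0, 0.186], [0, 0, 0]]
  ]
}}

```text
t: 6.68
ee_pos: [487.2, -280.2, 131.0]
orientation: [0.699, 3.063, -0.0]
wrist_force: [-0.2, 0.2, -0.1]
opening: 85.6
gripper_force: 0.0
```

{"method": "move_arm", "body": {
  "steps": [
    [0.2, [0, 0, 0], [0, 0, 0]],
    [0, [0, 0, 0], [0, 0, 0]],
    [-0.5, [0, 0, 0], [0, 0, 0]],
    [-1, [0, 0, 0], [0, 0, 0]],
    [-1, [0, 0, 0], [0, 0, 0]],
    [-1, [0, 0, 0], [0, 0, 0]],
    [-1, [0, 0, 0], [0, 0, 0]],
    [-1, [0, 0, 0], [0, 0, 0]]
  ],
  "newtons": 80
}}

```text
t: 7.35
ee_pos: [487.7, -281.0, 131.4]
orientation: [0.7, 3.061, -0.001]
wrist_force: [-1.3, 0.8, 8.0]
opening: 43.4
gripper_force: 80.3
```

Scaled: -14 cm / 50 = -0.28, -12 cm / 50 = -0.24.

{"method": "move_arm", "body": {
  "steps": [
    [-1, [0, 0, -0.02], [0, 0, 0]],
    [-1, [0, 0, -0.05], [0, 0, 0]],
    [-1, [0, 0, -0.08], [0, 0, 0]],
    [-1, [0, 0, -0.12], [0, 0, 0]],
    [-1, [0, 0, -0.16], [0, 0, 0]],
    [-1, [0, 0, -0.2], [0, 0, 0]],
    [-1, [0, 0, -0.24], [0, 0, 0]],
    [-1, [0, 0, -0.28], [0, 0, 0]],
    [-1, [0, 0, -0.28], [0, 0, 0]],
    [-1, [0, 0, -0.28], [0, 0, 0]]
  ]
}}

```text
t: 8.18
ee_pos: [487.3, -281.1, 271.2]
orientation: [0.7, 3.061, -0.001]
wrist_force: [0.2, -0.4, -2.0]
opening: 43.5
gripper_force: 81.1
```

Run:
```python
from h import *
np.set_printoptions(suppress=True,precision=2)
snap('wrist','w3'); snap('scene','s3')
o=r.get_obs(); print(o['ee_pos'],o['joint_pos'],o['wrist_force'],o['wrist_torque'])
a=np.hstack([cv2.imread('pics/w3.png')[:,80:480],cv2.imread('pics/s3.png')[0:420,140:540]]); cv2.imwrite('pics/c3.png',a)
```

```text
[ 486.47 -280.43  269.26] [-0.65  0.35  0.02  1.25 -0.   -0.2 ] [-0.75 -0.49 -1.68] [-0.04  0.01  0.03]
```

View pics/c3.png

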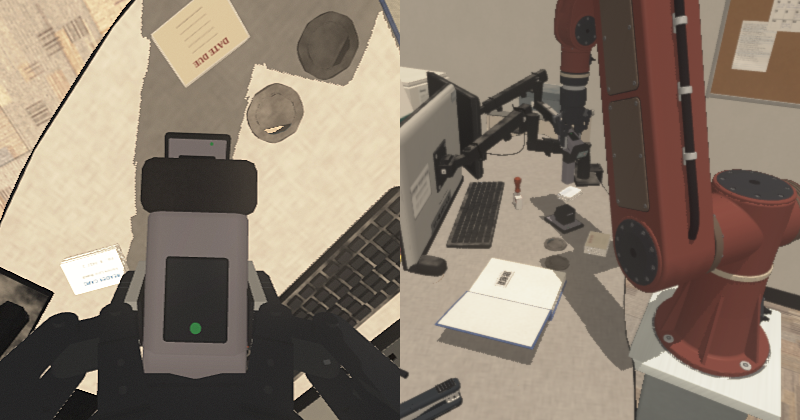

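The scanner is held squarely with its window nose facing the base, and it's clear of the cradle. In the scene view the book is fully open with the label exposed (505,278). Next I'll work out the final pose and check the clearance to the monitor.

```bash
cat >> h.py <<'E'
WT=np.array([54.3,0,6.3])
def fin(hy,t,L=np.array([498,91.5,32.]),dist=100): # heading yaw, LOS tilt from vertical (deg, LOS leaning outward)
    h=np.array([np.cos(hy),np.sin(hy),0]); dn=np.array([0,0,-1.]); c=np.radians(65-t); 
    x=np.sin(c)*dn-np.cos(c)*h; z=np.cos(c)*dn+np.sin(c)*h
    Rt=R.from_matrix(np.c_[x,np.cross(z,x),z]); los=Rt.apply([.906,0,.423]); 
    return L-dist*los-Rt.apply(WT),Rt
E
python3 - <<'E'
from h import *
for f in('t2','s3','t0'):
    P=pts(f).reshape(-1,3); m=(P[:,1]>-60)&(P[:,1]<220)&(P[:,2]>90)&(P[:,0]>590); print(f,m.sum(),np.percentile(P[m],[0,2,50],axis=0).round().tolist() if m.sum() else '')
p,Rt=fin(.05,0); print(p, Rt.apply([.906,0,.423])); go(p,Rt); 
go([440,60,290],down(np.pi+.05))
E
```

```text
t2 11232 [[732.0, -60.0, 90.0], [735.0, -55.0, 104.0], [781.0, 49.0, 323.0]]
s3 5469 [[731.0, -60.0, 90.0], [733.0, -55.0, 98.0], [755.0, 109.0, 262.0]]
t0 11248 [[732.0, -60.0, 90.0], [735.0, -55.0, 104.0], [780.0, 49.0, 322.0]]
[515.16934362  92.35918329 183.86324586] [ 4.75453842e-04  2.37925225e-05 -9.99882380e-01]
shift cm [13.6, 34.82, 8.56] turn [-16.2, -63.7, -25.5]
shift cm [18.98, 28.64, -2.04] turn [0.0, -0.1, -28.6]
```

Scaled: 28.6 cm / 50 = 0.572, 27.5 cm / 50 = 0.55, -28.6 degrees / 180 = -0.1589.

{"method": "move_arm", "body": {
  "steps": [
    [-1, [0.03, 0.044, -0.004], [0, 0, -0.0111]],
    [-1, [0.07, 0.106, -0.008], [0, 0, -0.0278]],
    [-1, [0.114, 0.172, -0.012], [0, 0, -0.05]],
    [-1, [0.158, 0.238, -0.016], [0, 0, -0.0722]],
    [-1, [0.202, 0.304, -0.022], [0, 0, -0.0944]],
    [-1, [0.246, 0.37, -0.026], [0, 0, -0.1111]],
    [-1, [0.29, 0.436, -0.03], [0, 0, -0.1278]],
    [-1, [0.334, 0.502, -0.036], [0, 0, -0.1444]],
    [-1, [0.366, 0.55, -0.04], [0, 0, -0.1556]],
    [-1, [0.38, 0.572, -0.04], [0, 0, -0.1589]]
  ]
}}

```text
t: 9.12
ee_pos: [438.5, 62.6, 289.5]
orientation: [0.085, -3.139, -0.002]
wrist_force: [0.8, -1.3, -1.0]
opening: 43.4
gripper_force: 81.3
```

Scaled: -50 degrees / 180 = -0.2778.

{"method": "move_arm", "body": {
  "steps": [
    [-1, [0, 0, 0], [0, -0.0222, 0]],
    [-1, [0, 0, 0], [0, -0.0556, 0]],
    [-1, [0, 0, 0], [0, -0.0944, 0]],
    [-1, [0, 0, 0], [0, -0.1333, 0]],
    [-1, [0, 0, 0], [0, -0.1722, 0]],
    [-1, [0, 0, 0], [0, -0.2111, 0]],
    [-1, [0, 0, 0], [0, -0.2444, 0]],
    [-1, [0, 0, 0], [0, -0.2667, 0]],
    [-1, [0, 0, 0], [0, -0.2778, 0]],
    [-1, [0, 0, 0], [0, -0.2778, 0]]
  ]
}}

```text
t: 9.95
ee_pos: [437.2, 59.7, 286.4]
orientation: [-0.056, 2.271, 0.027]
wrist_force: [-1.1, -0.3, -2.8]
opening: 43.4
gripper_force: 81.2
```

Run:
```python
from h import *
np.set_printoptions(suppress=True,precision=2)
o=r.get_obs(); print(o['ee_pos'],o['joint_pos'],o['wrist_force'],R.from_rotvec(o['orientation']).as_matrix())
p,Rt=fin(.05,0); go(p+[0,0,30],Rt);go(p,Rt)
```

```text
[437.19  59.66 286.4 ] [-0.14 -0.55 -1.12  0.13  0.14 -0.12] [-1.09 -0.34 -2.85] [[-0.64 -0.05  0.76]
 [-0.03  1.    0.04]
 [-0.76  0.   -0.64]]
shift cm [0.42, 2.88, 10.75] turn [-0.0, -15.2, -0.1]
shift cm [2.71, 2.87, 12.69] turn [-0.0, -15.2, -0.1]
```

Scaled: 10.7 cm / 50 = 0.214, 9.5 cm / 50 = 0.19, -15.2 degrees / 180 = -0.0844.

{"method": "move_arm", "body": {
  "steps": [
    [-1, [0, 0.012, 0.04], [0, 0, 0]],
    [-1, [0.002, 0.024, 0.09], [0, 0, 0]],
    [-1, [0.004, 0.04, 0.15], [0, -0.0167, 0]],
    [-1, [0.008, 0.058, 0.19], [0, -0.0389, 0]],
    [-1, [0.008, 0.058, 0.214], [0, -0.0611, 0]],
    [-1, [0.008, 0.058, 0.214], [0, -0.0778, 0]],
    [-1, [0.008, 0.058, 0.214], [0, -0.0844, 0]],
    [-1, [0.008, 0.058, 0.214], [0, -0.0844, 0]],
    [-1, [0.008, 0.058, 0.214], [0, -0.0844, 0]]
  ]
}}

```text
t: 10.7
ee_pos: [548.4, 103.6, 245.9]
orientation: [-0.047, 2.055, 0.023]
wrist_force: [0.6, 0.1, -2.6]
opening: 43.0
gripper_force: 81.3
```

Run:
```python
from h import *
np.set_printoptions(suppress=True,precision=2)
o=r.get_obs(); print(o['ee_pos'],o['joint_pos'],o['wrist_force'])
p,Rt=fin(.05,0); go(p,Rt)
snap('wrist','w4'); snap('scene','s4'); snap('top','t4')
a=np.hstack([cv2.imread('pics/w4.png')[:,80:480],cv2.resize(cv2.imread('pics/s4.png')[110:320,180:380],(400,420))]); cv2.imwrite('pics/c4.png',a)
```

```text
[548.43 103.57 245.91] [ 0.07  0.   -1.3  -0.82 -0.03  0.01] [ 0.58  0.12 -2.56]
shift cm [7.06, -0.95, -0.09] turn [-0.4, -2.7, 0.0]
```

View pics/c4.png

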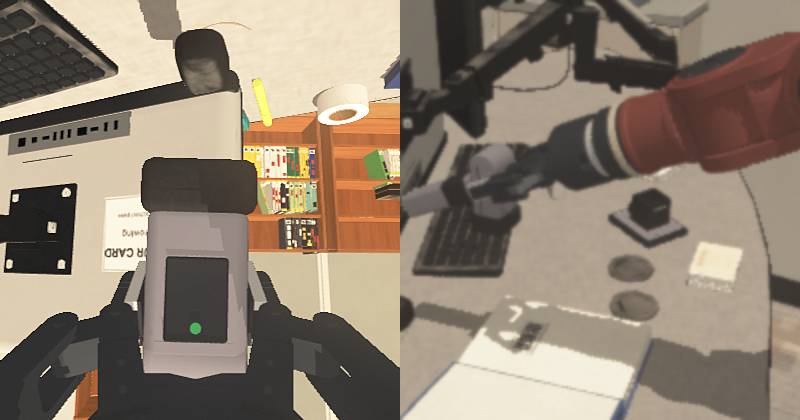

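The wrist view shows the scanner held square, but the elbow joint (j3) has stopped at its -1.3 limit. Pointing straight outward folds the arm too much at this radius. I'll fit a quick kinematic model to choose a sideways heading.

```bash
cat > ik.py <<'E'
from h import *
from scipy.optimize import least_squares
S=[([-1.3623,.2912,-.1540,1.1267,0,1.4315],[178.85,-493.18,230.79]),([-.50438,.07462,-.43506,1.06092,0,1.03346],[388.72,-131.32,227.02]),([-.18183,.17142,-.32295,1.07747,0,1.23727],[459.9,-10.5,226.6]),([.40376,.22219,-.12841,1.21618,0,1.8004],[428.14,262.09,275.55]),([-.37988,.17949,-.19022,1.20268,0,.0636],[464.79,-107.03,272.6]),([-.61789,.30931,-.01743,1.24459,0,-.16945],[481.07,-253.9,272.3]),([-.65,.35,.02,1.25,0,-.2],[486.47,-280.43,269.26]),([-.14,-.55,-1.12,.13,.14,-.12],[437.19,59.66,286.4]),([.07,0,-1.3,-.82,-.03,.01],[548.43,103.57,245.91])]
def fk(q,k):
    L1,o1,L2,o2,D,z0,off,a=k; p=q[1]-q[2]+q[3]; pf=q[1]-q[2]+o2
    f=np.array([np.cos(p),0,-np.sin(p)]); y=np.array([0,1.,0]); u=np.cross(f,y) # up
    F=R.from_matrix(np.c_[f,y,u])
    zt=np.cos(q[4])*f+np.sin(q[4])*y
    s0=-np.sin(q[4])*f+np.cos(q[4])*y   # tool y at roll 0 (x_t along -u)
    x0=-u; x=np.cos(q[5])*x0+np.sin(q[5])*s0
    P=np.array([a+L1*np.sin(q[1]+o1)+L2*np.cos(pf),off,z0+L1*np.cos(q[1]+o1)-L2*np.sin(pf)])+D*.35*f+D*.65*zt
    Z=R.from_euler('z',q[0]); return Z.apply(P),Z*R.from_matrix(np.c_[x,np.cross(zt,x),zt])
pr=np.array([400,.1,400,.0,300,200,70,0])
k=least_squares(lambda k:np.r_[np.concatenate([fk(q,k)[0]-p for q,p in S]),(k-pr)*[.01,1,.01,1,.01,.01,.01,.02]],pr).x
lo=np.array([-2.52,-.91,-1.3,-1.96,-1.52,-3.14])+.06; hi=np.array([2.52,1.74,1.37,2.02,1.47,3.14])-.06
def ik(p,Rt,q0):
    e=lambda q:np.r_[(fk(q,k)[0]-p)/100,(fk(q,k)[1].inv()*Rt).as_rotvec()]
    s=least_squares(e,np.clip(q0,lo+.01,hi-.01),bounds=(lo,hi)); return s.x,np.abs(s.fun).max()
if __name__=='__main__':
    np.set_printoptions(suppress=True,precision=2,linewidth=160)
    print(k,[np.round(np.linalg.norm(fk(q,k)[0]-p),1) for q,p in S])
    o=r.get_obs(); print((fk(o['joint_pos'],k)[1].inv()*R.from_rotvec(o['orientation'])).magnitude(), o['joint_pos'])
    for hy in (.05,.4,.7,.9,1.1,1.3,-.6,-.9):
        for t in(0,15,25): print(hy,t,*ik(*fin(hy,t),np.array([0,-.1,-1.,-.3,np.sign(hy)*.7,0])))
E
python3 ik.py
```

```text
[519.65  -0.01 395.02  -0.16 448.81 292.98  73.37  -0.55] [np.float64(1.2), np.float64(1.8), np.float64(0.7), np.float64(1.0), np.float64(0.7), np.float64(2.8), np.float64(3.7), np.float64(6.0), np.float64(0.4)]
1.1136060022526344e-16 [ 0.07 -0.   -1.3  -0.82 -0.03  0.01]
0.05 0 [ 0.06 -0.02 -1.24 -0.54 -0.04  0.01] 0.2382457999626426
0.05 15 [ 0.03  0.07 -1.17 -0.54  0.02 -0.01] 3.725921958117051e-11
0.05 25 [ 0.03  0.09 -0.95 -0.17  0.01 -0.01] 6.5575799998440765e-15
0.4 0 [-0.32  0.04 -1.24 -0.5   0.66 -0.49] 0.1503239304014578
0.4 15 [-0.14  0.06 -1.14 -0.42  0.4  -0.37] 6.176037459226791e-12
0.4 25 [-0.06  0.1  -0.92 -0.09  0.29 -0.36] 1.3612861948786303e-11
0.7 0 [-0.45  0.19 -1.24 -0.57  0.98 -0.77] 0.004103059776306038
0.7 15 [-0.24  0.09 -1.01 -0.14  0.67 -0.73] 2.842170943040401e-15
0.7 25 [-0.12  0.13 -0.84  0.08  0.49 -0.69] 1.3558292266679928e-11
0.9 0 [-0.49  0.22 -1.01 -0.02  1.1  -1.17] 1.6374790412498896e-11
0.9 15 [-0.29  0.15 -0.88  0.12  0.79 -1.01] 7.958078640513123e-15
0.9 25 [-0.15  0.17 -0.76  0.25  0.59 -0.93] 1.4210854715202005e-15
1.1 0 [-0.5   0.36 -0.73  0.55  1.13 -1.65] 8.29913915367797e-13
1.1 15 [-0.31  0.24 -0.72  0.42  0.86 -1.32] 2.8857698453066406e-11
1.1 25 [-0.17  0.23 -0.65  0.45  0.66 -1.19] 3.4106051316484808e-15
1.3 0 [-0.49  0.53 -0.48  1.    1.09 -2.05] 1.7053025658242404e-15
1.3 15 [-0.31  0.34 -0.55  0.73  0.87 -1.64] 1.1368683772161603e-15
1.3 25 [-0.18  0.3  -0.54  0.66  0.69 -1.46] 2.242472874058876e-13
-0.6 0 [ 0.47  0.28 -1.15 -0.66 -0.92  0.66] 1.436319507774897e-11
-0.6 15 [ 0.3   0.15 -0.95 -0.17 -0.64  0.68] 5.356923793442547e-12
-0.6 25 [ 0.19  0.16 -0.8   0.07 -0.47  0.66] 2.4623585115346453e-10
-0.9 0 [ 0.53  0.35 -0.78  0.15 -1.11  1.24] 2.5579538487363606e-15
-0.9 15 [ 0.35  0.25 -0.73  0.24 -0.81  1.1 ] 2.2737367544323206e-15
-0.9 25 [ 0.23  0.24 -0.66  0.33 -0.62  1.02] 2.155997602670823e-12
```

Scaled: 8 degrees / 180 = 0.0444.

{"method": "move_arm", "body": {
  "steps": [
    [-1, [0, 0, 0], [0, 0, 0]],
    [-1, [0, 0, 0], [0, 0.0167, 0]],
    [-1, [0, 0, 0], [0, 0.0333, 0]],
    [-1, [0, 0, 0], [0, 0.0444, 0]],
    [-1, [0, 0, 0], [0, 0.0444, 0]]
  ]
}}

```text
t: 11.27
ee_pos: [550.2, 103.1, 251.3]
orientation: [-0.048, 2.186, 0.02]
wrist_force: [0.6, -0.1, -1.2]
opening: 43.3
gripper_force: 81.4
```

Run:
```python
from ik import *
np.set_printoptions(suppress=True,precision=2)
o=r.get_obs(); print(o['ee_pos'],o['joint_pos'])
q=o['joint_pos']
for dd,hy,t in((180,.4,15),(180,.7,12),(150,.75,12),(100,.75,12)):
    p,Rt=fin(hy,t,dist=dd); print(dd,hy,t,p,ik(p,Rt,q)); go(p,Rt)
```

```text
[550.17 103.14 251.27] [ 0.07 -0.12 -1.14 -0.4  -0.02  0.01]
180 0.4 15 [568.53 121.32 251.51] (array([-0.11, -0.09, -0.97, -0.12,  0.38, -0.34]), np.float64(6.927829837577447e-11))
shift cm [-1.13, 1.74, 1.54] turn [-16.4, 4.6, -12.4]
180 0.7 12 [547.7  133.36 255.22] (array([-0.24, -0.05, -0.92,  0.05,  0.7 , -0.69]), np.float64(2.842170943040401e-16))
shift cm [-0.26, 3.03, -0.33] turn [-30.6, 1.6, -22.1]
150 0.75 12 [540.99 131.55 225.88] (array([-0.27,  0.01, -0.94,  0.01,  0.75, -0.78]), np.float64(2.302047441560262e-13))
shift cm [2.53, 2.89, 0.81] turn [-32.9, 1.6, -23.8]
100 0.75 12 [533.41 124.48 176.97] (array([-0.3 ,  0.11, -1.02, -0.15,  0.76, -0.81]), np.float64(1.0363931934875836e-13))
shift cm [6.98, 2.23, 2.99] turn [-32.9, 1.6, -23.8]
```

Scaled: 2.9 cm / 50 = 0.058, 2.7 cm / 50 = 0.054, -32.9 degrees / 180 = -0.1828.

{"method": "move_arm", "body": {
  "steps": [
    [-1, [0, 0.008, 0], [-0.0222, 0, -0.0167]],
    [-1, [0.004, 0.018, 0], [-0.05, 0.0028, -0.0361]],
    [-1, [0.012, 0.028, 0], [-0.0778, 0.0044, -0.0556]],
    [-1, [0.02, 0.038, 0.004], [-0.1056, 0.0056, -0.0778]],
    [-1, [0.028, 0.048, 0.008], [-0.1333, 0.0067, -0.0972]],
    [-1, [0.036, 0.054, 0.012], [-0.1611, 0.0078, -0.1167]],
    [-1, [0.044, 0.058, 0.016], [-0.1778, 0.0089, -0.1278]],
    [-1, [0.05, 0.058, 0.016], [-0.1828, 0.0089, -0.1322]],
    [-1, [0.05, 0.058, 0.016], [-0.1828, 0.0089, -0.1322]],
    [-1, [0.05, 0.058, 0.016], [-0.1828, 0.0089, -0.1322]]
  ]
}}

```text
t: 12.1
ee_pos: [539.4, 131.4, 222.3]
orientation: [-0.823, 2.096, 0.411]
wrist_force: [-1.4, 0.9, -1.1]
opening: 43.2
gripper_force: 81.5
```

Run:
```python
from h import *
np.set_printoptions(suppress=True,precision=2)
o=r.get_obs(); print(o['ee_pos'],o['joint_pos'],o['wrist_force'])
go(*fin(.75,12)); Rc=R.from_rotvec(o['orientation'])
# verify held pose: wrist cloud in tool frame, now vs w2 (in cradle) 
f='w5'; snap('wrist',f); snap('scene','s5'); snap('top','t5')
P=pts(f); Q=Rc.inv().apply((P-o['ee_pos']).reshape(-1,3)); m=(abs(Q[:,1])<30)&(Q[:,0]>-60)&(Q[:,0]<90)&(Q[:,2]>-60)&(Q[:,2]<20); Q=Q[m]
P2=pts('w2').reshape(-1,3); R2=down(-.444+np.pi); Q2=R2.inv().apply(P2-[487.5,-280.8,131.3]); m=(abs(Q2[:,1])<30)&(Q2[:,0]>-60)&(Q2[:,0]<90)&(Q2[:,2]>-60)&(Q2[:,2]<20); Q2=Q2[m]
for b in range(-30,75,10):
    print(b,*[ (round(float(np.median(A[(A[:,0]>b)&(A[:,0]<b+10)&(abs(A[:,1])<12),2])),1), np.percentile(A[(A[:,0]>b)&(A[:,0]<b+10),1],[2,98]).round(1)) for A in(Q,Q2)])
print(np.percentile(Q[:,0],99.8),np.percentile(Q2[:,0],99.8))
a=np.hstack([cv2.resize(cv2.imread('pics/t5.png')[130:300,130:290],(400,425)),cv2.resize(cv2.imread('pics/s5.png')[110:320,180:380],(400,425))]); cv2.imwrite('pics/c5.png',a)
```

```text
[539.41 131.4  222.28] [-0.33  0.04 -0.94  0.04  0.78 -0.85] [-1.36  0.9  -1.1 ]
shift cm [4.16, -0.11, 2.01] turn [0.0, -0.2, -0.1]
-30 (-47.4, array([-0.5, -0.5])) (-47.0, array([-21.1,  19.8]))
-20 (-47.7, array([-20.7,  19.6])) (-46.8, array([-21. ,  19.8]))
-10 (-45.2, array([-22.8,  22. ])) (-44.0, array([-21.1,  20.8]))
0 (-41.5, array([-23.6,  23.4])) (-40.0, array([-20.6,  20.9]))
10 (-36.8, array([-28.9,  28.8])) (-35.3, array([-20. ,  21.2]))
20 (-31.9, array([-20.2,  20.9])) (-29.9, array([-19.8,  22. ]))
30 (-26.1, array([-20.,  21.])) (-24.5, array([-19.8,  23.8]))
40 (-22.6, array([-21.4,  23.9])) (-21.4, array([-21.2,  25.6]))
50 (-19.6, array([-22. ,  24.5])) (-18.0, array([-21.4,  25.7]))
60 (-15.6, array([-20.8,  22.9])) (-13.9, array([-19.7,  22.6]))
  return _methods._mean(a, axis=axis, dtype=dtype,
  ret = ret.dtype.type(ret / rcount)
Traceback (most recent call last):
IndexError: index -1 is out of bounds for axis 0 with size 0
```

Scaled: 4 cm / 50 = 0.08, 2.5 cm / 50 = 0.05.

{"method": "move_arm", "body": {
  "steps": [
    [-1, [0.012, 0, 0.006], [0, 0, 0]],
    [-1, [0.03, 0, 0.014], [0, 0, 0]],
    [-1, [0.05, 0, 0.024], [0, 0, 0]],
    [-1, [0.068, -0.002, 0.032], [0, 0, 0]],
    [-1, [0.08, -0.002, 0.038], [0, 0, 0]],
    [-1, [0.08, -0.002, 0.038], [0, 0, 0]],
    [-1, [0.08, -0.002, 0.038], [0, 0, 0]],
    [-1, [0.08, -0.002, 0.038], [0, 0, 0]]
  ]
}}

```text
t: 12.92
ee_pos: [533.7, 125.1, 179.9]
orientation: [-0.825, 2.094, 0.412]
wrist_force: [-1.8, -0.4, -0.6]
opening: 43.3
gripper_force: 81.5
```

Run:
```python
from h import *
np.set_printoptions(suppress=True,precision=2)
snap('scene','s6'); snap('top','t6')
o=r.get_obs(); print(o['ee_pos'],o['joint_pos'],o['wrist_force'],o['dq'])
go(*fin(.75,12)); Rc=R.from_rotvec(o['orientation'])
W=o['ee_pos']+Rc.apply(WT); los=Rc.apply([.906,0,.423]); print('W',W,los, 'hit',W+los*(W[2]-32)/-los[2])
print('label scene',pts('s3')[276:281:2,243:248:2].reshape(-1,3).mean(0), 'top3',pts('t2')[218:220,194:196].reshape(-1,3))
a=np.hstack([cv2.resize(cv2.imread('pics/t6.png')[130:300,130:290],(400,425)),cv2.resize(cv2.imread('pics/s6.png')[110:330,180:387],(400,425))]); cv2.imwrite('pics/c6.png',a)
```

```text
[533.87 125.03 180.11] [-0.36  0.13 -1.01 -0.1   0.8  -0.88] [ 0.63  0.16 -2.1 ] [-0. -0. -0. -0.  0.  0.]
shift cm [0.29, -0.01, 0.13] turn [0.1, -0.1, -0.0]
W [513.54 106.11 133.02] [-0.15 -0.14 -0.98] hit [497.62  91.4   32.  ]
label scene [494.2  87.4  31.3] top3 [[499.58  92.53  31.2 ]
 [499.64  90.15  30.49]
 [497.15  92.99  29.04]
 [497.06  89.88  31.32]]
```

View pics/c6.png

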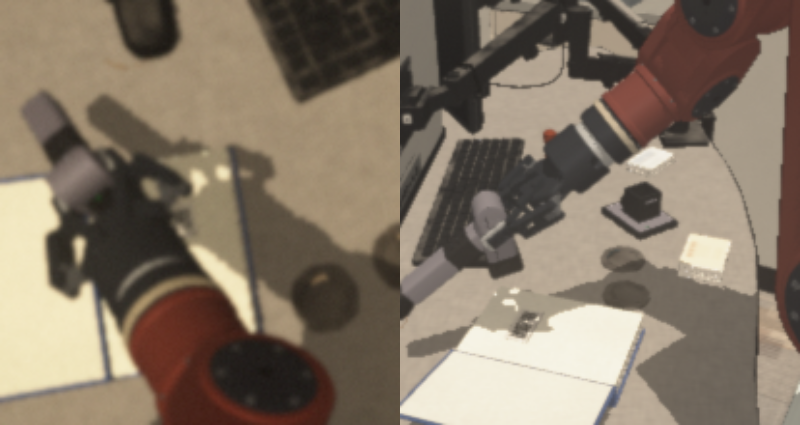

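The scanner is over the book with its nose down and is touching nothing. The label shows at crop (524,326), which is (244,279) in the full scene picture. One last cross-check of the label's middle by casting rays from both cameras.

Run:
```python
from h import *
def hit(f,u,v,z0=32):
    z=ld(f); F,cx,cy=z['k']; T=np.linalg.inv(z['T']); d=T[:3,:3]@[(u-cx)/F,(v-cy)/F,1]; return (T[:3,3]+d*(z0-T[2,3])/d[2]).round(1)
for f,u,v in(('t2',195,218.8),('s6',244,279)):
    p=ld(f)['p']; w=p[int(v)-11:int(v)+12,int(u)-13:int(u)+14].astype(float).sum(2); th=np.percentile(w,20); D=np.argwhere(w<th)+[int(v)-11,int(u)-13]
    print(f,hit(f,u,v),D.mean(0)[::-1],hit(f,*D.mean(0)[::-1]))
print('book fit',lab)
```

```text
t2 [497.5  89.7  32. ] [194.75       218.74193548] [497.7  90.4  32. ]
s6 [493.8  92.9  32. ] [244.28225806 276.98387097] [497.5  85.5  32. ]
book fit [496.56302399  91.91001703  32.        ]
```

```bash
python3 -c "
from h import *
print(r.hand_in())"
```

```text
the job is handed in; nothing more can be done
None
```

The job is handed in: the cover is laid fully open, and the scanner is held still in the gripper with its window about 10 cm above the label, aimed within a few mm of its middle and about 12 degrees off straight down; the other things on the desk were not moved.

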